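# Find the hidden button in the egg chest's top

### The arm

A 6-joint arm with a two-finger parallel gripper is mounted at the origin on the work surface. World frame = base frame: x ahead of the robot, y to its left, z up, the work surface at z = 0. Lengths are in mm, angles in rad, forces in N, time in s.
With the tool pointing down it reaches from about 350 to 725 mm from the base axis. Payload 4.3 kg.
Tool frame: the origin (TCP) lies at the very end of the fingers, on their centre line; the grasp point (between the pads) lies robot.grasp_offset behind it (robot.grasp_offset is the distance from the TCP to the grasp point, in mm); x points along the fingers, z is the direction in which the jaws open and shut, and the axes are right-handed (so a half turn about x gives the same grasp; the last joint's range is limited). The gripper opens to 85 mm and grips with 20 to 120 N. Pads are 22 mm wide; open, the fingers measure 114 mm over their backs; the gripper's body (76 mm by 85 mm) begins 54 mm behind the grasp point. The pads swing forward as they close: fully open they stand 13 mm farther back than shut.
Start: joints at [1.199, 0.377, 0.081, 1.274, 0, 1.46], TCP at [148.827, 555.443, 231.329] pointing down, gripper open.
Joint ranges: [-2.72, 2.72], [-0.84, 1.66], [-1.02, 1.22], [-1.77, 2.12], [-1.37, 1.28], [-3.14, 3.14]. Speed limits (rad/s): [2.57, 2.57, 3.14, 3.14, 3.14, 3.14].

### API

Orientations are given as a rotation vector (axis times angle).
In Python, from rig import robot gives the robot as it stands. The module is installed in compiled form; this text tells all that it offers.
- The arm moves only by the tool move_arm, never from a script. Its argument "steps" is a list of rows, each an object with "offset": the shift along the world's x, y, z in units of 25 mm (1.0 is 25 mm), a list of three; "angular": the turn, a rotation vector about the world's x, y, z in units of 6 degrees (1.0 is 6 degrees), a list of three; "claw": the closure, from 0 (fully open) to 1 (shut). A call has 1 to 10 rows; each row shifts and turns the commanded pose from where the row before left it; what a row does not reach is not made up. A row lasts 1/12 s, in which the tool goes at most 41.7 mm and 7.16 degrees, less where a joint would pass 70% of its speed; a pose out of reach is approached as far as the arm can. A call is refused whole if a number of a shift passes 1 or a number of a turn 1, either way. A call with a gripper value outside its range is refused whole. The fingers move at their own pace and stop on an object; "squeeze" is the grip in N (left out, the last holds). Time passes only in rows, so rows that do not move let the fingers close. It gives the time, the measured TCP pose, the force and the opening at its end, in the units of the state.
- robot.get_state(): the state, without advancing time (a new reading comes with each control period).
- robot.read_camera(name): name is "scene" or "side" or "wrist"; returns a dict with "frame" (400x640x3 uint8, blue, green, red), "mtx" (3x3 intrinsics, pixels), "k1" (the pictures are not rectified: a ray, as slopes to the right and down, at radius r is drawn at 1 + k1 r^2 times it, then the intrinsics apply), "xyz" and "rotation" of the camera in the world; the wrist camera has in their place "tool_from_camera" (4x4, takes a point from camera to tool coordinates, whose origin is the TCP and whose axes are the tool frame's). Camera axes: x right, y down, z forward; pixel columns grow to the right and rows downward; lengths in mm; the calibration is good to about 2 mm. A picture is of the moment at which its call begins: read the wrist's pose just before it. There is no depth.
- robot.hand_in(): hands the job in, once; it reports no verdict.
The state is a dict: "t": time; "q": joint angles; "qvel": joint speeds; "tau": joint torques, N m; "tool_pos": TCP position; "orientation": TCP orientation; "wrist_force": force on the tool from outside, world axes, zero at the start; "torque": the same for the moment, N m; "finger_gap": finger opening in mm.
Only numpy, scipy, OpenCV 4.12 (cv2) and the standard library are available. Lean on these libraries where they do the work, as an engineer would, in place of code of your own. Each camera call takes 0.05 s, during which the arm holds its last target. There are 200 camera calls.

### The job

One of the six identical inlays in the flat top of the wooden chest is a hidden spring button. With closed fingertips feel gently from inlay to inlay for the one that gives, press it down until the catch lets go and the chest's drawer springs open by itself, then let the button come back up. Do not touch the drawer, and do not pick up or push about any of the loose things on the chest and the table.

Things in the scene. Friction and masses are not known exactly. Their poses are not given: they have to be found in the camera images.
- chest: A low wooden keepsake chest, fixed to the table: 210 mm (its x) by 240 mm (its y) by 90 mm high. Origin at the centre of its underside, z up. In its flat top six identical square inlays lie in two rows of three, with 8 mm bars between their openings. Five are blind, one is a spring button. A plain 60 mm strip of the top along the -x edge carries a small ring and a block.
- inlay_1 (a point): Centre of the top face of inlay 1, at x -15, y -68, z 88 mm in the chest's frame; axes as the chest's. Each inlay is 58 mm square with a carved star, its top 2 mm below the chest's top face in a 60 mm square opening with straight walls.
- inlay_2 (a point): Centre of the top face of inlay 2, at x -15, y 0, z 88 mm in the chest's frame; axes as the chest's. Same as inlay 1.
- inlay_3 (a point): Centre of the top face of inlay 3, at x -15, y 68, z 88 mm in the chest's frame; axes as the chest's. Same as inlay 1.
- inlay_4 (a point): Centre of the top face of inlay 4, at x 53, y -68, z 88 mm in the chest's frame; axes as the chest's. Same as inlay 1.
- inlay_5 (a point): Centre of the top face of inlay 5, at x 53, y 0, z 88 mm in the chest's frame; axes as the chest's. Same as inlay 1.
- inlay_6 (a point): Centre of the top face of inlay 6, at x 53, y 68, z 88 mm in the chest's frame; axes as the chest's. Same as inlay 1.
- hidden_button (a joint): How far the hidden button is pressed down: 0 at rest, 0.006 m at the bottom. It is one of the six inlays, a different one each time, not to be told by eye. About 1 N starts it and about 4 N brings it to the bottom; the catch lets go at about 4 mm; it springs back when released. The blind inlays lie on thin felt: they give 1 mm at 15 N and at most 2 mm.
- drawer (a joint): The chest's shallow drawer, whose 216 by 64 mm front without handle lies flush in the chest's +x face. 0 shut, 0.035 m fully out. When the catch lets go, a weak spring slides it out along the chest's +x within half a second and keeps it out.
- drawer_front (a point): Centre of the drawer's front face, 44 mm above the table; moves with the drawer.
- egg_cup_1: A painted egg glued in a wooden egg cup, 48 mm across, 86 mm high, on the table to the +y side of the chest; loose. Origin at the centre of its underside.
- egg_cup_2: Another egg in its cup, 48 mm across, 86 mm high, on the table beyond the chest's drawer side; loose. Origin at the centre of its underside.
- wax_jar: A glass jar with a lid, 54 mm across, 60 mm high, on the table to the -y side of the chest; loose. Origin at the centre of its underside.
- bowl: A small white bowl, 96 mm across, 45 mm high, on the table beyond the chest's drawer side; loose. Origin at the centre of its underside.
- ring_stand: A wooden ring, 38 mm across, 14 mm high, standing on the plain strip of the chest's top; loose. Origin at the centre of its underside.
- block: A small dark wooden block, 22 by 34 by 18 mm, standing on the plain strip of the chest's top; loose. Origin at the centre of its underside.
- brush: A brush, 170 mm long, lying on the table between the robot and the chest; origin on the table under it; loose.

How it is judged:
By the outcome, as a careful person would: the job done as asked, in the order asked, and still so for the second after the job is handed in, with the robot touching nothing.
It also fails if it takes over 51 s, if anything falls off the work surface, if the arm or the gripper's body presses on something with over 40 N, if the wrist force passes 120 N, or if a joint passes its speed limit or range.

## Working session

There is one attempt and no reset: what is moved stays moved. The work goes in short steps, Python scripts to look and compute and a tool call to move; the robot and the scene stay as the last step left them, time stands still between calls to the robot, and variables do not carry over. Pictures are saved under pics/ and viewed, on a budget of 10 in all, crops included, one or two more only if the job needs it, and the job is handed in when it is done.

Besides the shell and the picture viewer there is one more tool, called after ">>>" in YAML: its name, and indented under it one key for each argument. move_arm: Moves the arm, as the interface text tells. Its arguments: {"type":"object","properties":{"steps":{"type":"array"},"squeeze":{"type":"number"}},"required":["steps"]}

```bash
mkdir -p pics; python3 - <<'E'
from rig import robot
import cv2,pickle
s=robot.get_state();print({k:s[k] for k in('t','tool_pos','orientation','wrist_force','finger_gap')})
d={}
for n in('scene','side'):
    c=robot.read_camera(n);d[n]=c;cv2.imwrite(f'pics/{n}.png',c['frame']);print(n,c['mtx'],c['k1'],c['xyz'],c['rotation'])
pickle.dump(d,open('d.pkl','wb'));print(robot.grasp_offset)
E
```

```text
{'t': 0.0, 'tool_pos': array([148.59621035, 554.81109105, 230.37225565]), 'orientation': array([-1.01530578,  1.32351115,  1.01358519]), 'wrist_force': array([-0.11019952,  0.31596008, -0.13945172]), 'finger_gap': 85.40632938958532}
scene [[471.01382886   0.         323.74009094]
 [  0.         471.01382886 200.79165996]
 [  0.           0.           1.        ]] -0.03279864624880809 [1255.12926384 -624.72987793  767.20951382] [-2.05727872 -0.83465552  0.43813453]
side [[513.6096975    0.         305.19291196]
 [  0.         513.6096975  198.08873257]
 [  0.           0.           1.        ]] 0.01594226767965655 [ 259.61111069 -540.91621837  751.828327  ] [-2.28735764  0.59709767 -0.23131663]
18.700000000000003
```

View pics/scene.png

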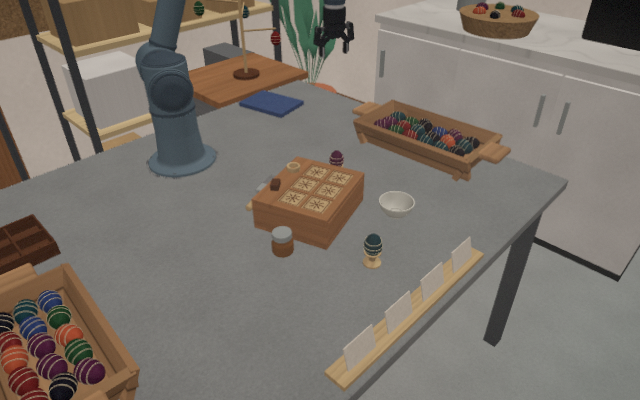

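View pics/side.png

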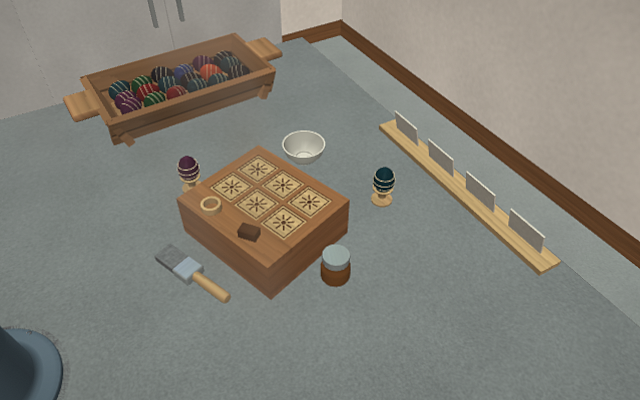

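The side view shows the chest's top: corners near (179,201), (272,268), (349,200) and (258,148), and the inlays between. The loose items are the ring (210,204), block (249,231), jar (336,265) and egg cups (188,172) and (383,185). I'll enlarge the chest to get exact pixels.

```bash
python3 - <<'E'
import pickle,cv2
f=pickle.load(open('d.pkl','rb'))['side']['frame']
c=f[135:285,165:365];cv2.imwrite('pics/crop.png',cv2.resize(c,None,fx=4,fy=4,interpolation=cv2.INTER_CUBIC))
E
```

```text
(no output)
```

View pics/crop.png

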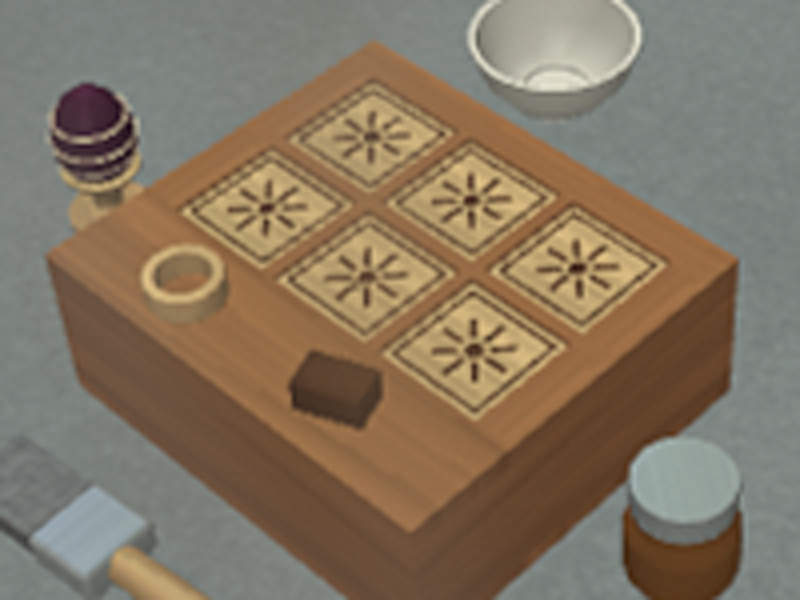

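In the crop the stars are at: 1 (475,350), 2 (368,276), 3 (266,208), 4 (576,267), 5 (471,200), 6 (371,136). The corners are at (48,258), (410,530), (738,262) and (372,42).

```bash
cat > h.py <<'E'
import numpy as np,cv2,pickle
from scipy.optimize import least_squares
d=pickle.load(open('d.pkl','rb'))
def proj(c,P):
    R=cv2.Rodrigues(np.array(c['rotation'],float))[0].T   # world->camera
    return cv2.projectPoints(np.array(P,float),cv2.Rodrigues(R)[0],-R@np.array(c['xyz'],float),c['mtx'],np.array([c['k1'],0,0,0.]))[0][:,0]
IN=np.array([[-15,-68,88],[-15,0,88],[-15,68,88],[53,-68,88],[53,0,88],[53,68,88]],float)
CO=np.array([[-105,120,90],[-105,-120,90],[105,-120,90],[105,120,90]],float)
def world(p,P):
    c,s=np.cos(p[2]),np.sin(p[2]);return P@np.array([[c,s,0],[-s,c,0],[0,0,1]])+[p[0],p[1],0]
E
python3 - <<'E'
from h import *
px=np.array([[475,350],[368,276],[266,208],[576,267],[471,200],[371,136],[48,258],[410,530],[738,262],[372,42]])/4-.375+[165,135]
A=np.vstack([IN,CO])
r=least_squares(lambda p:(proj(d['side'],world(p,A))-px).ravel(),[480,0,0])
print(r.x,np.round(r.fun.reshape(-1,2),1))
print('inlays',np.round(world(r.x,IN),1).tolist())
q=proj(d['scene'],world(r.x,A))
print(np.round(q).tolist());f=d['scene']['frame'].copy();g=cv2.resize(f[140:260,220:420],None,fx=4,fy=4,interpolation=cv2.INTER_CUBIC)
for u in q: cv2.circle(g,tuple(int(v) for v in ((u-[220,140])*4+1.5)),4,(0,255,0),1)
cv2.imwrite('pics/chk.png',g)
np.save('pose.npy',r.x)
E
```

```text
[5.05848836e+02 8.46892950e+01 3.26415357e-01] [[-0.2  0.1]
 [-0.3  0.2]
 [ 0.1  0.2]
 [ 0.5  0.3]
 [ 0.   0.1]
 [-0.   0.2]
 [-1.2 -0.8]
 [ 0.3  0.9]
 [ 0.3 -0.9]
 [ 0.4 -0.8]]
inlays [[513.4, 15.5, 88.0], [491.6, 79.9, 88.0], [469.8, 144.3, 88.0], [577.9, 37.3, 88.0], [556.1, 101.7, 88.0], [534.2, 166.1, 88.0]]
[[292.0, 198.0], [304.0, 184.0], [316.0, 172.0], [316.0, 204.0], [328.0, 190.0], [338.0, 178.0], [296.0, 156.0], [250.0, 199.0], [326.0, 221.0], [364.0, 172.0]]
```

View pics/chk.png

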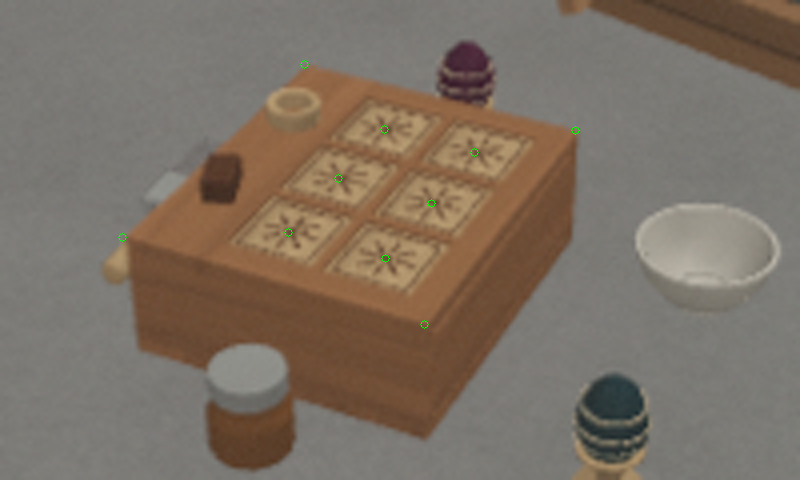

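The fit reprojects onto the stars in the second view to about a pixel. Next I close the fingers and move above inlay 3.

>>> move_arm:
  steps:
    - {"offset":[0.8,-1,0],"angular":[0,0,0],"claw":1}
    - {"offset":[0.8,-1,0],"angular":[0,0,0],"claw":1}
    - {"offset":[0.8,-1,0],"angular":[0,0,0],"claw":1}
    - {"offset":[0.8,-1,0],"angular":[0,0,0],"claw":1}
    - {"offset":[0.8,-1,0],"angular":[0,0,0],"claw":1}
    - {"offset":[0.8,-1,0],"angular":[0,0,0],"claw":1}
    - {"offset":[0.8,-1,0],"angular":[0,0,0],"claw":1}
    - {"offset":[0.8,-1,0],"angular":[0,0,0],"claw":1}
  squeeze: 20

```text
t: 0.77
tool_pos: [309.2, 353.9, 231.0]
orientation: [-1.015, 1.322, 1.014]
wrist_force: [0.8, -0.2, -0.5]
finger_gap: -0.1
```

>>> move_arm:
  steps:
    - {"offset":[0.8,-1,0],"angular":[0,0,0],"claw":1}
    - {"offset":[0.8,-1,0],"angular":[0,0,0],"claw":1}
    - {"offset":[0.8,-1,0],"angular":[0,0,0],"claw":1}
    - {"offset":[0.8,-1,0],"angular":[0,0,0],"claw":1}
    - {"offset":[0.8,-1,0],"angular":[0,0,0],"claw":1}
    - {"offset":[0.8,-1,0],"angular":[0,0,0],"claw":1}
    - {"offset":[0.8,-1,0],"angular":[0,0,0],"claw":1}
    - {"offset":[0.8,-0.4,0],"angular":[0,0,0],"claw":1}
    - {"offset":[0,0,0],"angular":[0,0,0],"claw":1}
    - {"offset":[0,0,0],"angular":[0,0,0],"claw":1}

```text
t: 1.6
tool_pos: [469.2, 169.7, 230.8]
orientation: [-1.012, 1.323, 1.013]
wrist_force: [0.1, 0.4, 0.0]
finger_gap: -0.0
```

>>> move_arm:
  steps:
    - {"offset":[0,-1,0],"angular":[0,0,0],"claw":1}
    - {"offset":[0,0,-1],"angular":[0,0,0],"claw":1}
    - {"offset":[0,0,-1],"angular":[0,0,0],"claw":1}
    - {"offset":[0,0,-1],"angular":[0,0,0],"claw":1}
    - {"offset":[0,0,-1],"angular":[0,0,0],"claw":1}
    - {"offset":[0,0,-0.6],"angular":[0,0,0],"claw":1}
    - {"offset":[0,0,0],"angular":[0,0,0],"claw":1}
    - {"offset":[0,0,0],"angular":[0,0,0],"claw":1}

```text
t: 2.27
tool_pos: [467.0, 146.0, 115.8]
orientation: [-1.014, 1.324, 1.017]
wrist_force: [0.4, 0.4, 0.4]
finger_gap: 0.1
```

```bash
python3 - <<'E'
from rig import robot
import cv2
print(robot.get_state()['tool_pos'])
cv2.imwrite('pics/s2.png',cv2.resize(robot.read_camera('side')['frame'][90:290,140:390],None,fx=3,fy=3,interpolation=cv2.INTER_CUBIC))
E
```

```text
[466.97977945 146.0234269  115.77228623]
```

View pics/s2.png

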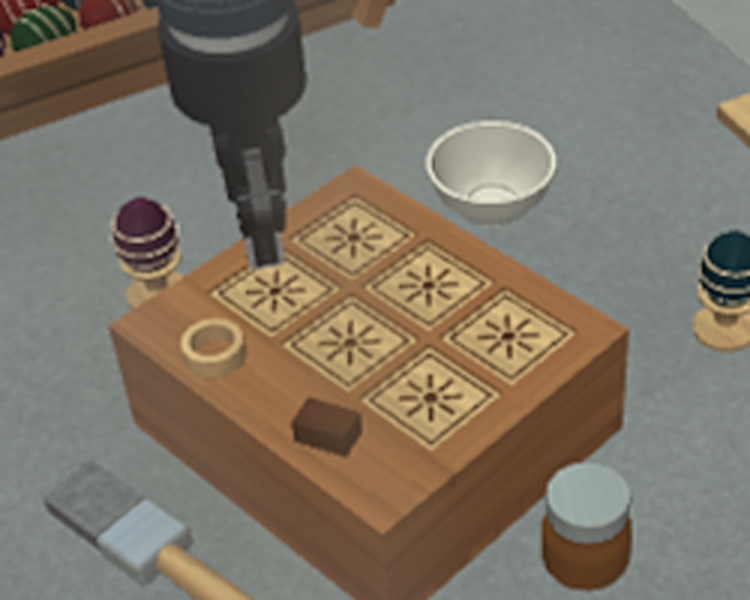

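The tip (265,265 in the crop) hangs over inlay 3, as computed. I'll lower it gently.

>>> move_arm:
  steps:
    - {"offset":[0.1,-0.04,-0.9],"angular":[0,0,0],"claw":1}
    - {"offset":[0,0,-0.1],"angular":[0,0,0],"claw":1}
    - {"offset":[0,0,0],"angular":[0,0,0],"claw":1}
    - {"offset":[0,0,0],"angular":[0,0,0],"claw":1}

```text
t: 2.65
tool_pos: [471.6, 144.7, 92.4]
orientation: [-1.014, 1.321, 1.014]
wrist_force: [0.1, -0.2, 0.7]
finger_gap: 0.0
```

>>> move_arm:
  steps:
    - {"offset":[0,0,-0.06],"angular":[0,0,0],"claw":1}
    - {"offset":[0,0,0],"angular":[0,0,0],"claw":1}
    - {"offset":[0,0,0],"angular":[0,0,0],"claw":1}

```text
t: 2.9
tool_pos: [471.7, 144.5, 90.5]
orientation: [-1.014, 1.321, 1.014]
wrist_force: [0.8, -0.1, -0.5]
finger_gap: 0.1
```

>>> move_arm:
  steps:
    - {"offset":[0,0,-0.04],"angular":[0,0,0],"claw":1}
    - {"offset":[0,0,0],"angular":[0,0,0],"claw":1}
    - {"offset":[0,0,0],"angular":[0,0,0],"claw":1}

```text
t: 3.15
tool_pos: [471.3, 144.4, 88.9]
orientation: [-1.014, 1.322, 1.014]
wrist_force: [-0.8, -0.2, 0.6]
finger_gap: -0.1
```

>>> move_arm:
  steps:
    - {"offset":[0,0,-0.04],"angular":[0,0,0],"claw":1}
    - {"offset":[0,0,0],"angular":[0,0,0],"claw":1}
    - {"offset":[0,0,0],"angular":[0,0,0],"claw":1}

```text
t: 3.4
tool_pos: [471.4, 144.4, 87.8]
orientation: [-1.014, 1.322, 1.014]
wrist_force: [-0.0, 0.1, 0.4]
finger_gap: -0.1
```

>>> move_arm:
  steps:
    - {"offset":[0,0,-0.03],"angular":[0,0,0],"claw":1}
    - {"offset":[0,0,0],"angular":[0,0,0],"claw":1}
    - {"offset":[0,0,0],"angular":[0,0,0],"claw":1}

```text
t: 3.65
tool_pos: [471.5, 144.5, 87.2]
orientation: [-1.014, 1.321, 1.014]
wrist_force: [-0.4, 0.1, 2.6]
finger_gap: 0.1
```

>>> move_arm:
  steps:
    - {"offset":[0,0,-0.03],"angular":[0,0,0],"claw":1}
    - {"offset":[0,0,0],"angular":[0,0,0],"claw":1}
    - {"offset":[0,0,0],"angular":[0,0,0],"claw":1}

```text
t: 3.9
tool_pos: [471.5, 144.5, 86.4]
orientation: [-1.014, 1.321, 1.014]
wrist_force: [-0.3, 0.2, 3.2]
finger_gap: -0.2
```

>>> move_arm:
  steps:
    - {"offset":[0,0,-0.03],"angular":[0,0,0],"claw":1}
    - {"offset":[0,0,0],"angular":[0,0,0],"claw":1}
    - {"offset":[0,0,0],"angular":[0,0,0],"claw":1}

```text
t: 4.15
tool_pos: [471.4, 144.4, 85.6]
orientation: [-1.014, 1.321, 1.014]
wrist_force: [-0.2, 0.4, 2.9]
finger_gap: 0.1
```

Inlay 3 gives freely: about 2 mm at only 3 N, where a felt-backed one would need about 30 N. It's the button, so I press on through the catch point.

>>> move_arm:
  steps:
    - {"offset":[0,0,-0.04],"angular":[0,0,0],"claw":1}
    - {"offset":[0,0,-0.04],"angular":[0,0,0],"claw":1}
    - {"offset":[0,0,-0.04],"angular":[0,0,0],"claw":1}
    - {"offset":[0,0,0],"angular":[0,0,0],"claw":1}
    - {"offset":[0,0,0],"angular":[0,0,0],"claw":1}
    - {"offset":[0,0,0],"angular":[0,0,0],"claw":1}
    - {"offset":[0,0,0],"angular":[0,0,0],"claw":1}

```text
t: 4.73
tool_pos: [471.4, 144.4, 82.6]
orientation: [-1.014, 1.322, 1.014]
wrist_force: [0.2, 0.1, 3.5]
finger_gap: -0.0
```

```bash
python3 - <<'E'
from rig import robot
import cv2
cv2.imwrite('pics/s3.png',cv2.resize(robot.read_camera('scene')['frame'][130:280,220:420],None,fx=4,fy=4,interpolation=cv2.INTER_CUBIC))
s=robot.get_state();print(s['tool_pos'],s['wrist_force'])
E
```

```text
[471.41783714 144.45416032  82.64969592] [-0.42210559  0.54019386  3.44464417]
```

View pics/s3.png

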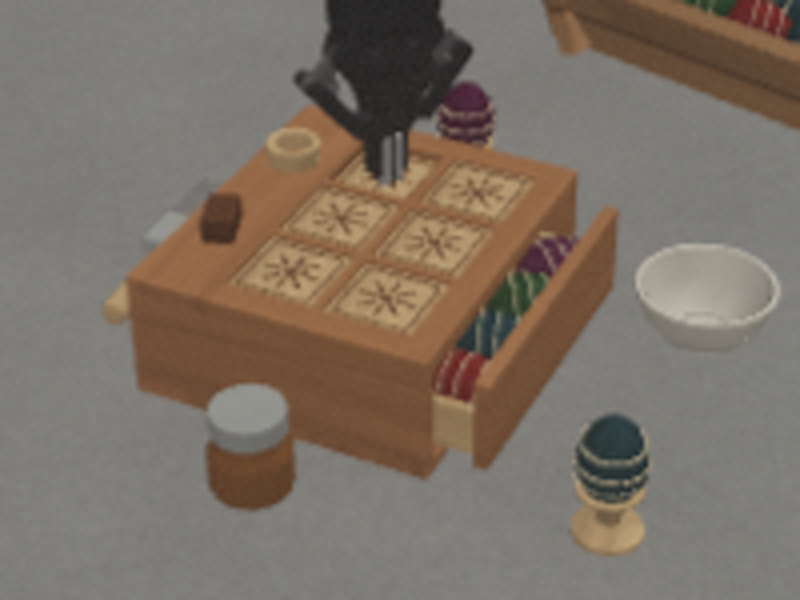

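The drawer is open: its front runs from (480,465) to (615,210), and everything else is where it was. I'll lift straight up to release the button.

>>> move_arm:
  steps:
    - {"offset":[0,0,0.1],"angular":[0,0,0],"claw":1}
    - {"offset":[0,0,0.2],"angular":[0,0,0],"claw":1}
    - {"offset":[0,0,0.5],"angular":[0,0,0],"claw":1}
    - {"offset":[0,0,1],"angular":[0,0,0],"claw":1}
    - {"offset":[0,0,1],"angular":[0,0,0],"claw":1}
    - {"offset":[0,0,1],"angular":[0,0,0],"claw":1}
    - {"offset":[0,0,1],"angular":[0,0,0],"claw":1}
    - {"offset":[0,0,0],"angular":[0,0,0],"claw":1}
    - {"offset":[0,0,0],"angular":[0,0,0],"claw":1}
    - {"offset":[0,0,0],"angular":[0,0,0],"claw":1}

```text
t: 5.62
tool_pos: [470.7, 144.4, 201.9]
orientation: [-1.014, 1.323, 1.015]
wrist_force: [0.1, -0.1, -0.4]
finger_gap: 0.2
```

```bash
python3 - <<'E'
from rig import robot
import cv2
cv2.imwrite('pics/s4.png',cv2.resize(robot.read_camera('side')['frame'][90:290,140:400],None,fx=3,fy=3,interpolation=cv2.INTER_CUBIC))
s=robot.get_state();print(s['tool_pos'],s['wrist_force'])
E
```

```text
[470.27217526 144.26770493 201.37989134] [ 0.06412896 -0.76276965 -0.74150519]
```

View pics/s4.png

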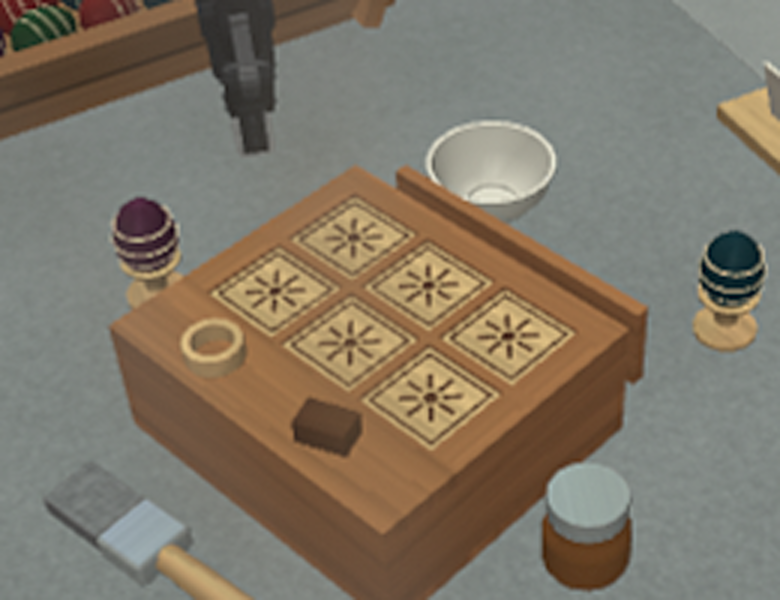

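The drawer is out (front edge from (400,170) to (645,315)) and inlay 3 at (275,290) is back level. Every loose thing is unmoved, and the arm is clear.

```bash
python3 -c "
from rig import robot
print(robot.hand_in())"
```

```text
the job is handed in; nothing more can be done
None
```

The drawer is open and the job is handed in. The hidden button was inlay 3, the first one I tried, so I didn't need to feel the other five.

- **Finding it:** with closed fingertips it gave about 2 mm at roughly 3 N, where a blind inlay would have needed about 30 N.
- **Pressing it:** I pressed it about 5 mm down, with a last reading of 3.5 N. The picture taken while still pressing showed the drawer fully sprung out.
- **Releasing it:** I then lifted straight up to 200 mm.

The last picture shows the button back level with the other inlays and the drawer still out. The ring, block, jar, bowl, eggs and brush were where they started. The arm was clear with the wrist force near zero, at about 5.7 s of the 51 s allowed. No check failed or disagreed.

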